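Put the glaze jars away in the divided crate

ROBOT

A 6-joint arm with a two-finger parallel gripper is mounted at the origin on the work surface. World frame = base frame: x ahead of the robot, y to its left, z up, the work surface at z = 0. Lengths are in m, angles in degrees, forces in N, time in s.
With the tool pointing down it reaches from about 0.4 to 0.925 m from the base axis. Payload 12.5 kg.
Tool frame: the origin (TCP) lies on the centre line of the jaws, within the pads' length; the fingertips stand 14 mm ahead of it and the grasp point (between the pads) lies 5 mm behind it (ctrl.tcp_to_tips is the distance from the TCP to the fingertips, in m); z points along the fingers, y is the line along which they close (so a half turn about z gives the same grasp; the last joint's range is limited). The gripper opens to 95 mm and grips with 3 to 60 N. Pads are 20 mm wide; open, the fingers measure 119 mm over their backs; the gripper's body (75 mm by 180 mm) begins 59 mm behind the grasp point.
Start: joints at [-82.941, 28.126, 89.318, -0, 62.55, -6.05], TCP at [0.142, -0.609, 0.229] pointing down, gripper open.
Joint ranges: [-177.58, 177.58], [-47.91, 125.51], [2.72, 160], [-65.01, 245.01], [3.68, 167.84], [-153.87, 153.87]. Speed limits (degrees/s): [127.2, 127.2, 159.86, 180, 180, 180].

INTERFACE

Orientations are given as a 3x3 rotation matrix whose columns are the frame's x, y, z axes.
In Python, from rig import ctrl, imaging gives the robot as it stands.
- The arm moves only by the tool jog_arm, never from a script. Its argument "steps" is one flat list of numbers, 7 for each row, row after row: the finger opening in mm, from 0 to 95.1, then the shift along the tool's x, y, z in mm, then the turn, a rotation vector about the tool's x, y, z in degrees. In form: [hand, x, y, z, rx, ry, rz, hand, x, y, z, rx, ry, rz, ...]. A call has 1 to 8 rows; each row is the pose to reach, as a shift and turn from the pose commanded when the call began, along the tool's axes at that moment; what a row does not reach only later rows make up. A row lasts 1/12 s, in which the tool goes at most 41.7 mm and 7.16 degrees, less where a joint would pass 70% of its speed; a pose out of reach is approached as far as the arm can. A call with a gripper value outside its range is refused whole. The fingers move at their own pace and stop on an object; "squeeze" is the grip in N (left out, the last holds). Time passes only in rows, so rows that repeat a pose let the fingers close. It gives the time, the measured TCP pose, the force, the opening and the grip force at its end, in the units of the state.
- ctrl.sense(): the state, without advancing time (a new reading comes with each control period).
- imaging.capture(name): name is "scene" or "top"; returns a dict with "img" (384x512x3 uint8, blue, green, red), "z_map" (384x512 float32, m along the optical axis (not along the pixel's ray), 0 where there is no reading), "mtx" (3x3 intrinsics, pixels), "rvec" (rotation vector, rad) and "tvec" (3), from world to camera coordinates, as OpenCV has them. Camera axes: x right, y down, z forward; pixel columns grow to the right and rows downward; lengths in m; the calibration is good to about 2 mm. A picture is of the moment at which its call begins.
- ctrl.sign_off(): hands the job in; it is judged then, once.
The state is a dict: "time": time; "q": joint angles; "dq": joint speeds; "tau": joint torques, N m; "ee_pos": TCP position; "ee_rot": TCP orientation; "ft_force": force on the tool from outside, world axes, zero at the start; "ft_torque": the same for the moment, N m; "width": finger opening in m; "grip_force": force on a finger pad.
Only numpy, scipy, OpenCV 4.12 (cv2) and the standard library are available. Lean on these libraries where they do the work, as an engineer would, in place of code of your own. Each camera call takes 0.05 s, during which the arm holds its last target. There are 200 camera calls.

TASK

Put the three lidded glaze jars that stand on the table away in the divided wooden crate: upright on the floor of the crate, one to a cell, in cells that are still empty. Keep the jars upright and set them down gently rather than dropping them. Leave the two jars already in the crate, the squeeze bottle and the brush pot where they are.

Things in the scene. Friction and masses are not known exactly. Their poses are not given: they have to be found in the camera images.
- jar_1: Lidded glaze jar standing on the table, a plain upright cylinder 48 mm across and 100 mm tall (cream plastic with a brown glaze band, black flush screw lid on the top 20 mm), 0.14 to 0.28 kg. Origin: centre of its underside; z up its axis. One of the three jars to put away; all glaze jars are alike.
- jar_2: Lidded glaze jar standing on the table, a plain upright cylinder 48 mm across and 100 mm tall (cream plastic with a brown glaze band, black flush screw lid on the top 20 mm), 0.14 to 0.28 kg. Origin: centre of its underside; z up its axis. One of the three jars to put away; all glaze jars are alike.
- jar_3: Lidded glaze jar standing on the table, a plain upright cylinder 48 mm across and 100 mm tall (cream plastic with a brown glaze band, black flush screw lid on the top 20 mm), 0.14 to 0.28 kg. Origin: centre of its underside; z up its axis. One of the three jars to put away; all glaze jars are alike.
- stored_1: Glaze jar of the same make (48 mm across, 100 mm tall) that already stands in one of the crate's cells. Origin: centre of its underside. To be left there.
- stored_2: Glaze jar of the same make (48 mm across, 100 mm tall) that already stands in one of the crate's cells. Origin: centre of its underside. To be left there.
- crate: Low open plywood crate that does not move: 168 mm along its x, 248 mm along its y, 50 mm high; two rows (along x) of three cells (along y). Walls and dividers 8 mm thick, all 50 mm high; floor 8 mm thick; cells 72 x 72 mm inside, centres 80 mm apart. Origin: centre of its underside. Two of the six cells, which varies, hold a jar; brown rings on the other floors are dry stains.
- cell_0 (a point): Centre of the floor (upper face, 8 mm above the table) of one cell of the crate, at x = -40 mm, y = -80 mm in the crate's frame; axes as the crate's.
- cell_1 (a point): Centre of the floor (upper face, 8 mm above the table) of one cell of the crate, at x = -40 mm, y = 0 mm in the crate's frame; axes as the crate's.
- cell_2 (a point): Centre of the floor (upper face, 8 mm above the table) of one cell of the crate, at x = -40 mm, y = 80 mm in the crate's frame; axes as the crate's.
- cell_3 (a point): Centre of the floor (upper face, 8 mm above the table) of one cell of the crate, at x = 40 mm, y = -80 mm in the crate's frame; axes as the crate's.
- cell_4 (a point): Centre of the floor (upper face, 8 mm above the table) of one cell of the crate, at x = 40 mm, y = 0 mm in the crate's frame; axes as the crate's.
- cell_5 (a point): Centre of the floor (upper face, 8 mm above the table) of one cell of the crate, at x = 40 mm, y = 80 mm in the crate's frame; axes as the crate's.
- squeeze_bottle: White squeeze bottle standing among the jars on the table: 54 mm across, shoulder at 75 mm, tapering to a nozzle tip at 135 mm. Not a jar, to be left alone. Origin: centre of its underside.
- brush_pot: Banded white pot with brushes, 84 mm across, 100 mm tall, brushes up to about 205 mm. To be left alone. Origin: centre of its underside.
Not all that is in view belongs to the job. What is shaped like the jar_2 but orange is not meant. Leave any green or red look-alike of the jar_3 alone.

How it is judged:
By the outcome, as a careful person would: the job done as asked, in the order asked, and still so for the second after the job is handed in, with the robot touching nothing.
It also fails if it takes over 70 s, if anything falls off the work surface, if the arm or the gripper's body presses on something with over 40 N, if the wrist force passes 120 N, or if a joint passes its speed limit or range.

## Working session

There is one attempt and no reset: what is moved stays moved. The work goes in short steps, Python scripts to look and compute and a tool call to move; the robot and the scene stay as the last step left them, time stands still between calls to the robot, and variables do not carry over. Pictures are saved under pics/ and viewed, at most 10 in all, crops included, and the job is handed in when it is done.

Besides the shell and the picture viewer there is one more tool, called after "Call:" as a command line: name --argument value ..., lists and objects as JSON in quotes. jog_arm: Moves the arm, as the interface text tells. Its arguments: {"type":"object","properties":{"steps":{"type":"array"},"squeeze":{"type":"number"}},"required":["steps"]}

```bash
mkdir -p pics
python3 - <<'E'
from rig import ctrl, imaging
import cv2,numpy as np
for n in("scene","top"):
    c=imaging.capture(n); cv2.imwrite(f"pics/{n}0.png",c["img"]); np.savez(f"{n}0.npz",**c)
    R=cv2.Rodrigues(np.array(c["rvec"]))[0]; print(n,(-R.T@np.array(c["tvec"]).ravel()).round(3),R.round(2).tolist(),(c["z_map"]>0).mean())
s=ctrl.sense();print(s["time"],s["ee_pos"],s["ee_rot"],s["width"])
E
```

```text
scene [1.153 0.497 1.078] [[-0.6, 0.8, 0.01], [0.66, 0.5, -0.56], [-0.45, -0.34, -0.83]] 0.9960784912109375
top [0.399 0.082 1.083] [[0.01, -1.0, -0.0], [-0.99, -0.01, -0.17], [0.17, 0.0, -0.99]] 0.9958445231119791
0.1 [ 0.1417605  -0.6085064   0.22812343] [[ 9.73928708e-01  2.26854255e-01 -1.38744148e-04]
 [ 2.26854281e-01 -9.73928221e-01  9.77218241e-04]
 [ 8.65592742e-05 -9.83215603e-04 -9.99999513e-01]] 0.09505784343987743
```

View pics/scene0.png

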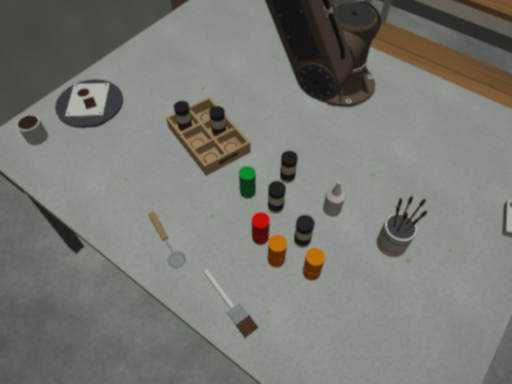

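View pics/top0.png

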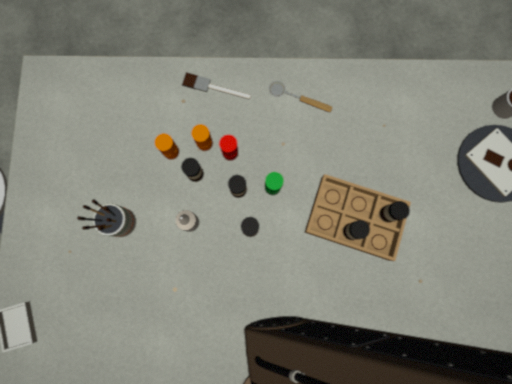

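The scene view shows three black-lidded jars at (289,160), (277,193) and (304,228), with green, red and orange decoys close by. In the top view their lids are at about (250,227), (237,186) and (192,169). The crate is at (358,217), with stored jars in its cells at (356,230) and (395,212).

```bash
cat > h.py <<'E'
import cv2,numpy as np
def world(c):
    K=np.array(c["mtx"]);R=cv2.Rodrigues(np.array(c["rvec"]))[0];t=np.array(c["tvec"]).ravel()
    z=c["z_map"];v,u=np.mgrid[:z.shape[0],:z.shape[1]]
    p=np.stack([(u-K[0,2])/K[0,0]*z,(v-K[1,2])/K[1,1]*z,z],-1)
    return (p-t)@R
def tall(c,lo=.092,hi=.108,amin=60):
    W=world(c);m=((W[...,2]>lo)&(W[...,2]<hi)&(c["z_map"]>0)).astype(np.uint8)
    n,l,s,ce=cv2.connectedComponentsWithStats(m)
    for i in range(1,n):
        if amin<s[i,4]<900:
            P=W[l==i];(x,y),r=cv2.minEnclosingCircle(P[:,:2].astype(np.float32))
            print(ce[i].round(),"mean",P.mean(0).round(4),"circ",round(x,4),round(y,4),"r",round(r,4),c["img"][l==i].mean(0).round())
def crate(c):
    W=world(c);h=cv2.cvtColor(c["img"],cv2.COLOR_BGR2HSV)
    m=(W[...,2]>.042)&(W[...,2]<.056)&(h[...,1]>60)&(abs(W[...,1]+.28)<.2)&(W[...,0]>.3)
    m=cv2.morphologyEx(m.astype(np.uint8),cv2.MORPH_CLOSE,np.ones((3,3)))
    n,l,s,_=cv2.connectedComponentsWithStats(m);i=1+s[1:,4].argmax()
    (x,y),sz,a=r=cv2.minAreaRect(W[l==i][:,:2].astype(np.float32));print("crate",r)
    if sz[0]>sz[1]:a-=90   # a: direction of short side (crate x)
    a=np.radians(a)
    for k,(X,Y) in enumerate([(X,Y) for X in(-.04,.04) for Y in(-.08,0,.08)]):
        print("cell",k,round(x+X*np.cos(a)-Y*np.sin(a),4),round(y+X*np.sin(a)+Y*np.cos(a),4))
E
python3 - <<'E'
from h import *
for n in("top","scene"):
    c=np.load(f"{n}0.npz");print(n);tall(c);crate(c)
E
```

```text
top
[200. 133.] mean [0.7161 0.2285 0.0998] circ 0.717 0.2284 r 0.0252 [ 10. 115. 190.]
[164. 142.] mean [0.6894 0.3258 0.0999] circ 0.6905 0.3261 r 0.025 [  9. 113. 188.]
[228. 143.] mean [0.6879 0.1529 0.0998] circ 0.6888 0.1532 r 0.0246 [ 15.  27. 193.]
[190. 166.] mean [0.6236 0.2517 0.1001] circ 0.6243 0.2522 r 0.0248 [39. 41. 42.]
[274. 181.] mean [0.5876 0.0294 0.1   ] circ 0.5882 0.0292 r 0.0247 [ 60. 152.  39.]
[237. 184.] mean [0.5788 0.1272 0.1002] circ 0.5793 0.1278 r 0.0249 [43. 45. 46.]
[399. 210.] mean [ 0.5132 -0.2915  0.1051] circ 0.5134 -0.2938 r 0.0252 [31. 35. 37.]
[111. 220.] mean [0.4802 0.4519 0.1006] circ 0.4813 0.4571 r 0.042 [86. 88. 87.]
[250. 226.] mean [0.4683 0.092  0.1004] circ 0.4685 0.0921 r 0.0244 [49. 52. 53.]
[359. 229.] mean [ 0.4628 -0.1866  0.1059] circ 0.4628 -0.1901 r 0.0249 [33. 38. 40.]
crate ((0.5040832757949829, -0.13291732966899872), (0.4217980206012726, 0.22615960240364075), 87.90059661865234)
cell 0 0.4612 -0.2114
cell 1 0.4641 -0.1315
cell 2 0.467 -0.0515
cell 3 0.5411 -0.2143
cell 4 0.5441 -0.1344
cell 5 0.547 -0.0544
scene
[11.  5.] 
[... 446 characters left out ...]
99 ] circ 0.5824 0.1281 r 0.0264 [39. 40. 39.]
[260. 220.] mean [0.6927 0.1569 0.0991] circ 0.6914 0.1568 r 0.0256 [ 19.  24. 173.]
[305. 223.] mean [0.6281 0.2553 0.099 ] circ 0.6273 0.2533 r 0.026 [41. 41. 41.]
[399. 229.] mean [0.4925 0.4607 0.0993] circ 0.4858 0.4594 r 0.0426 [86. 86. 84.]
[277. 244.] mean [0.7212 0.2322 0.0989] circ 0.7198 0.2321 r 0.0251 [ 16. 105. 172.]
[315. 257.] mean [0.6942 0.3293 0.0989] circ 0.6928 0.3293 r 0.0252 [ 17. 107. 172.]
crate ((0.7426961064338684, 0.12170439958572388), (1.088715672492981, 0.2232564091682434), 54.006935119628906)
cell 0 0.6633 0.0805
cell 1 0.7103 0.1452
cell 2 0.7573 0.2099
cell 3 0.728 0.0335
cell 4 0.7751 0.0982
cell 5 0.8221 0.1629
```

```bash
sed -i 's/    m=cv2.morph/    m0=m\n    m=cv2.morph/; s/W\[l==i\]\[:,:2\].astype(np.float32));print("crate"/W[(l==i)\&m0][:,:2].astype(np.float32));print("crate"/' h.py
sed -i 's/(W\[...,0\]>.3)$/(W[...,0]>.3)\&(c["z_map"]>0)/' h.py
python3 - <<'E'
from h import *
for n in("top","scene"):
    c=np.load(f"{n}0.npz");print(n);crate(c)
E
```

```text
top
crate ((0.5014032125473022, -0.20391343533992767), (0.24795524775981903, 0.16906006634235382), 72.14547729492188)
cell 0 0.4388 -0.2678
cell 1 0.4633 -0.1916
cell 2 0.4879 -0.1155
cell 3 0.5149 -0.2923
cell 4 0.5395 -0.2162
cell 5 0.564 -0.14
scene
crate ((0.5043908953666687, -0.20102760195732117), (0.25162702798843384, 0.16980288922786713), 72.05916595458984)
cell 0 0.4417 -0.2648
cell 1 0.4663 -0.1887
cell 2 0.491 -0.1126
cell 3 0.5178 -0.2895
cell 4 0.5424 -0.2133
cell 5 0.5671 -0.1372
```

```bash
cat >> h.py <<'E'
def go(*pts):
    from rig import ctrl
    s=ctrl.sense();p=np.array(s["ee_pos"]);R=np.array(s["ee_rot"]);print("t",s["time"],"at",p.round(4),"w",s["width"])
    for q in pts:
        d=np.array(q)-p;v=R.T@d*1e3;print(q,"tool shift mm",v.round(1));p=np.array(q)
E
python3 - <<'E'
from h import *
A=(.470,.0935);B=(.581,.128);C=(.626,.2527);c5=(.5655,-.1386);c2=(.489,-.114);c4=(.541,-.2148)
go((.45,-.35,.228),(*A,.228),(*c5,.228),(*B,.228),(*c4,.228),(*C,.228),(*c2,.228))
E
```

```text
t 0.1 at [ 0.1418 -0.6085  0.2281] w 0.09505784343987743
(0.45, -0.35, 0.228) tool shift mm [ 3.588e+02 -1.818e+02  3.000e-01]
(0.47, 0.0935, 0.228) tool shift mm [ 1.201e+02 -4.274e+02  4.000e-01]
(0.5655, -0.1386, 0.228) tool shift mm [ 4.040e+01  2.477e+02 -2.000e-01]
(0.581, 0.128, 0.228) tool shift mm [  75.6 -256.1    0.3]
(0.541, -0.2148, 0.228) tool shift mm [-1.167e+02  3.248e+02 -3.000e-01]
(0.626, 0.2527, 0.228) tool shift mm [ 1.888e+02 -4.360e+02  4.000e-01]
(0.489, -0.114, 0.228) tool shift mm [-2.166e+02  3.261e+02 -3.000e-01]
```

Call:
jog_arm --steps '[80, 36, -18, 0, 0, 0, 0, 80, 72, -36, 0, 0, 0, 0, 80, 108, -54, 0, 0, 0, 0, 80, 144, -72, 0, 0, 0, 0, 80, 180, -90, 0, 0, 0, 0, 80, 216, -108, 0, 0, 0, 0, 80, 252, -126, 0, 0, 0, 0, 80, 288, -144, 0, 0, 0, 0]' --squeeze 25

```text
time: 0.77
ee_pos: [0.3908, -0.4016, 0.2285]
ee_rot: [[0.974, 0.227, -0.0], [0.227, -0.974, 0.0], [-0.0, -0.0, -1.0]]
ft_force: [0.4, -0.8, 0.2]
width: 0.08
grip_force: 0.0
```

Call:
jog_arm --steps '[80, 35, -19, 0, 0, 0, 0, 80, 70, -38, 0, 0, 0, 0, 80, 86, -76, 0, 0, 0, 0, 80, 97, -114, 0, 0, 0, 0, 80, 108, -152, 0, 0, 0, 0, 80, 119, -190, 0, 0, 0, 0, 80, 130, -228, 0, 0, 0, 0, 80, 141, -266, 0, 0, 0, 0]'

```text
time: 1.43
ee_pos: [0.4662, -0.1103, 0.2285]
ee_rot: [[0.974, 0.227, -0.0], [0.227, -0.974, 0.0], [-0.0, -0.0, -1.0]]
ft_force: [1.2, 0.3, 0.8]
width: 0.0803
grip_force: 0.0
```

```bash
python3 -c "
from h import *
go((.470,.0935,.228),(.47,.0935,.072))"
```

```text
t 1.4333 at [ 0.4662 -0.1103  0.2285] w 0.08027783304356363
(0.47, 0.0935, 0.228) tool shift mm [  49.9 -197.6    0.5]
(0.47, 0.0935, 0.072) tool shift mm [  0.   0. 156.]
```

Call:
jog_arm --steps '[80, 10, -38, 0, 0, 0, 0, 80, 20, -76, 0, 0, 0, 0, 80, 30, -114, 0, 0, 0, 0, 80, 40, -152, 0, 0, 0, 0, 80, 46, -180, 0, 0, 0, 0, 80, 50, -196, 0, 0, 0, 0, 80, 50, -198, 0, 0, 0, 0, 80, 50, -198, 0, 0, 0, 0]'

```text
time: 2.1
ee_pos: [0.4701, 0.0927, 0.2284]
ee_rot: [[0.973, 0.229, -0.0], [0.229, -0.973, -0.0], [-0.0, 0.0, -1.0]]
ft_force: [0.9, -0.7, -0.5]
width: 0.0801
grip_force: 0.0
```

```bash
python3 -c "
from h import *
from rig import imaging
go((.470,.0935,.228),(.47,.0935,.072))
c=imaging.capture('scene');cv2.imwrite('pics/s1.png',cv2.resize(c['img'][60:280,130:430],None,fx=2.5,fy=2.5))"
```

```text
t 2.1 at [0.4701 0.0927 0.2284] w 0.08011616965221424
(0.47, 0.0935, 0.228) tool shift mm [ 0.1 -0.8  0.4]
(0.47, 0.0935, 0.072) tool shift mm [ 1.00e-01 -0.00e+00  1.56e+02]
```

View pics/s1.png

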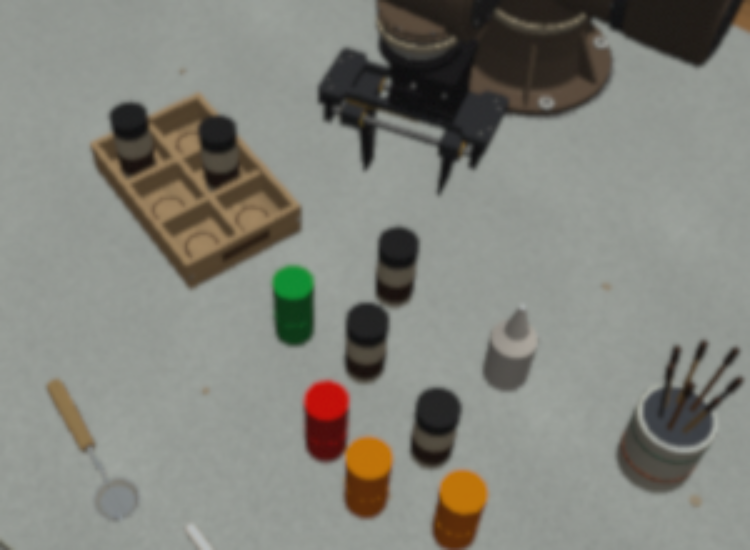

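The gripper is above the nearest jar, which sits at crop (398,265) with the fingertips at (368,165) and (440,190). The way down is clear.

Call:
jog_arm --steps '[80, 0, 0, 25, 0, 0, 0, 80, 0, 0, 50, 0, 0, 0, 80, 0, 0, 75, 0, 0, 0, 80, 0, 0, 100, 0, 0, 0, 80, 0, 0, 125, 0, 0, 0, 80, 0, 0, 145, 0, 0, 0, 80, 0, 0, 156, 0, 0, 0, 80, 0, 0, 156, 0, 0, 0]'

```text
time: 2.82
ee_pos: [0.4696, 0.0906, 0.0706]
ee_rot: [[0.974, 0.225, -0.004], [0.225, -0.974, -0.0], [-0.004, -0.001, -1.0]]
ft_force: [0.4, -1.6, 0.1]
width: 0.0797
grip_force: 0.0
```

Call:
jog_arm --steps '[30, 0, 0, 0, 0, 0, 0, 30, 0, 0, 0, 0, 0, 0, 30, 0, 0, 0, 0, 0, 0, 30, 0, 0, 0, 0, 0, 0, 30, 0, 0, 0, 0, 0, 0, 30, 0, 0, 0, 0, 0, 0]'

```text
time: 3.32
ee_pos: [0.4706, 0.0921, 0.0731]
ee_rot: [[0.974, 0.227, 0.001], [0.227, -0.974, 0.0], [0.001, 0.0, -1.0]]
ft_force: [0.4, -0.0, 2.7]
width: 0.0481
grip_force: 24.9
```

Call:
jog_arm --steps '[30, 0, 0, -15, 0, 0, 0, 30, 0, 0, -40, 0, 0, 0, 30, 0, 0, -65, 0, 0, 0, 30, 0, 0, -90, 0, 0, 0, 30, 0, 0, -115, 0, 0, 0, 30, 0, 0, -140, 0, 0, 0, 30, 0, 0, -155, 0, 0, 0, 30, 4, 15, -155, 0, 0, 0]'

```text
time: 3.98
ee_pos: [0.4777, 0.0796, 0.2308]
ee_rot: [[0.974, 0.228, 0.004], [0.228, -0.974, 0.0], [0.004, 0.001, -1.0]]
ft_force: [-0.8, -0.1, -2.2]
width: 0.048
grip_force: 24.9
```

Call:
jog_arm --steps '[30, 4, 25, 0, 0, 0, 0, 30, 8, 55, 0, 0, 0, 0, 30, 13, 85, 0, 0, 0, 0, 30, 18, 115, 0, 0, 0, 0, 30, 23, 145, 0, 0, 0, 0, 30, 28, 175, 0, 0, 0, 0, 30, 33, 205, 0, 0, 0, 0, 30, 36, 225, 0, 0, 0, 0]'

```text
time: 4.65
ee_pos: [0.5643, -0.1349, 0.2274]
ee_rot: [[0.974, 0.226, -0.0], [0.226, -0.974, -0.0], [-0.0, 0.0, -1.0]]
ft_force: [-0.1, -0.4, -2.4]
width: 0.0478
grip_force: 24.9
```

```bash
python3 -c "
from h import *
go((.5655,-.1386,.228),(.5655,-.1386,.0815))"
```

```text
t 4.65 at [ 0.5643 -0.1349  0.2274] w 0.04781097516204127
(0.5655, -0.1386, 0.228) tool shift mm [ 0.3  3.9 -0.6]
(0.5655, -0.1386, 0.0815) tool shift mm [  0.   -0.  146.5]
```

Call:
jog_arm --steps '[30, 0, 4, 0, 0, 0, 0, 30, 0, 4, 25, 0, 0, 0, 30, 0, 4, 50, 0, 0, 0, 30, 0, 4, 75, 0, 0, 0, 30, 0, 4, 100, 0, 0, 0, 30, 0, 4, 120, 0, 0, 0, 30, 0, 4, 130, 0, 0, 0, 30, 0, 4, 135, 0, 0, 0]'

```text
time: 5.32
ee_pos: [0.564, -0.1358, 0.0913]
ee_rot: [[0.974, 0.227, -0.002], [0.227, -0.974, 0.001], [-0.002, -0.001, -1.0]]
ft_force: [-0.2, 0.7, -2.0]
width: 0.0479
grip_force: 24.9
```

Call:
jog_arm --steps '[30, 0, 0, 3, 0, 0, 0, 30, 0, 0, 6, 0, 0, 0, 30, 0, 0, 8, 0, 0, 0, 30, 0, 0, 9, 0, 0, 0, 30, 0, 0, 9, 0, 0, 0, 30, 0, 0, 9, 0, 0, 0]'

```text
time: 5.82
ee_pos: [0.5649, -0.1366, 0.0841]
ee_rot: [[0.974, 0.227, 0.001], [0.227, -0.974, -0.0], [0.001, 0.001, -1.0]]
ft_force: [0.5, 0.6, -2.1]
width: 0.0476
grip_force: 24.9
```

Call:
jog_arm --steps '[30, 0, 1, 1, 0, 0, 0, 30, 0, 2, 1.5, 0, 0, 0, 30, 0, 2, 2, 0, 0, 0, 30, 0, 2, 2, 0, 0, 0, 30, 0, 2, 2, 0, 0, 0]'

```text
time: 6.23
ee_pos: [0.5651, -0.1385, 0.0816]
ee_rot: [[0.974, 0.227, -0.0], [0.227, -0.974, -0.0], [-0.0, 0.0, -1.0]]
ft_force: [0.3, 0.3, -2.9]
width: 0.0479
grip_force: 24.9
```

Call:
jog_arm --steps '[30, 0, 0, 1, 0, 0, 0, 30, 0, 0, 1, 0, 0, 0, 30, 0, 0, 1, 0, 0, 0]'

```text
time: 6.48
ee_pos: [0.5653, -0.1383, 0.081]
ee_rot: [[0.974, 0.227, 0.0], [0.227, -0.974, -0.0], [0.0, 0.0, -1.0]]
ft_force: [-0.9, 2.1, 3.1]
width: 0.0478
grip_force: 25.0
```

Contact with the floor shows as +5 N. Releasing slightly, then retreating.

Call:
jog_arm --steps '[60, 0, 0, 0, 0, 0, 0, 60, 0, 0, 0, 0, 0, 0, 60, 0, 0, 0, 0, 0, 0, 60, 0, 0, -15, 0, 0, 0, 60, 0, 0, -45, 0, 0, 0, 60, 0, 0, -80, 0, 0, 0, 80, 0, 0, -115, 0, 0, 0, 80, 0, 0, -146, 0, 0, 0]'

```text
time: 7.15
ee_pos: [0.5651, -0.1385, 0.2287]
ee_rot: [[0.974, 0.227, 0.001], [0.227, -0.974, -0.0], [0.001, 0.001, -1.0]]
ft_force: [0.3, -0.1, 0.0]
width: 0.0683
grip_force: 0.0
```

Call:
jog_arm --steps '[80, 10, -36, 0, 0, 0, 0, 80, 21, -72, 0, 0, 0, 0, 80, 32, -108, 0, 0, 0, 0, 80, 43, -144, 0, 0, 0, 0, 80, 54, -180, 0, 0, 0, 0, 80, 64, -216, 0, 0, 0, 0, 80, 72, -244, 0, 0, 0, 0, 80, 76, -256, 0, 0, 0, 0]'

```text
time: 7.82
ee_pos: [0.5809, 0.1314, 0.2265]
ee_rot: [[0.973, 0.229, 0.0], [0.229, -0.973, 0.0], [0.0, -0.0, -1.0]]
ft_force: [0.7, 0.4, 0.4]
width: 0.0803
grip_force: 0.0
```

```bash
python3 -c "
from h import *
from rig import imaging
go((.581,.128,.228),(.581,.128,.073))
c=imaging.capture('top');tall(c);tall(c,.104,.113)
c=imaging.capture('scene');print();tall(c);tall(c,.104,.113)"
```

```text
t 7.8167 at [0.5809 0.1314 0.2265] w 0.08025878176855027
(0.581, 0.128, 0.228) tool shift mm [-0.6  3.3 -1.5]
(0.581, 0.128, 0.073) tool shift mm [ -0.   0. 155.]
[164. 142.] mean [0.6891 0.3256 0.0997] circ 0.6903 0.3257 r 0.0254 [ 12. 137. 220.]
[277. 181.] mean [0.587  0.0229 0.1   ] circ 0.5867 0.025 r 0.0244 [ 75. 181.  53.]
[338. 191.] mean [ 0.5618 -0.1372  0.1055] circ 0.5635 -0.1384 r 0.0249 [43. 48. 52.]
[398. 211.] mean [ 0.5113 -0.2909  0.1049] circ 0.5141 -0.2937 r 0.0253 [39. 43. 46.]
[111. 220.] mean [0.4801 0.4518 0.1005] circ 0.4816 0.4571 r 0.0424 [106. 108. 107.]
[359. 229.] mean [ 0.4633 -0.1867  0.1053] circ 0.4629 -0.1894 r 0.0246 [43. 48. 51.]
[339. 190.] mean [ 0.5629 -0.1386  0.108 ] circ 0.5626 -0.1391 r 0.0248 [44. 49. 52.]
[400. 210.] mean [ 0.5131 -0.2938  0.1079] circ 0.514 -0.294 r 0.0251 [44. 49. 51.]
[360. 229.] mean [ 0.4625 -0.1895  0.1081] circ 0.4633 -0.1904 r 0.0253 [45. 51. 54.]

[10.  5.] mean [ 0.5122 -1.1994  0.0996] circ 0.5073 -1.1961 r 0.0557 [71. 77. 77.]
[346.  73.] mean [0.0548 0.0374 0.0993] circ 0.0345 0.0299 r 0.061 [34. 40. 46.]
[18
[... 477 characters left out ...]
46 r 0.0266 [ 21.  26. 185.]
[305. 223.] mean [0.6282 0.2554 0.099 ] circ 0.627 0.2548 r 0.0254 [44. 44. 44.]
[400. 229.] mean [0.4927 0.461  0.0994] circ 0.4859 0.4598 r 0.0421 [92. 92. 90.]
[277. 243.] mean [0.721  0.2321 0.0991] circ 0.7192 0.2322 r 0.0254 [ 17. 113. 185.]
[315. 257.] mean [0.6942 0.3293 0.0992] circ 0.6928 0.329 r 0.0252 [ 17. 115. 185.]
[346.  71.] mean [0.0559 0.0384 0.109 ] circ 0.0386 0.0347 r 0.0589 [52. 62. 67.]
[181. 106.] mean [ 0.517  -0.2914  0.1074] circ 0.5185 -0.2925 r 0.0261 [41. 41. 40.]
[216. 112.] mean [ 0.4673 -0.1865  0.1074] circ 0.4664 -0.1881 r 0.0274 [38. 39. 40.]
[208. 138.] mean [ 0.5672 -0.1358  0.1072] circ 0.5661 -0.1361 r 0.0262 [35. 37. 38.]
```

Jar 1 is standing in cell 5 at the right height. Next is the middle jar.

Call:
jog_arm --steps '[80, -0.5, 3, 0, 0, 0, 0, 80, -0.5, 3, 30, 0, 0, 0, 80, -0.5, 3, 60, 0, 0, 0, 80, -0.5, 3, 90, 0, 0, 0, 80, -0.5, 3, 120, 0, 0, 0, 80, -0.5, 3, 143, 0, 0, 0, 80, -0.5, 3, 153, 0, 0, 0, 80, -0.5, 3, 153, 0, 0, 0]'

```text
time: 8.58
ee_pos: [0.5806, 0.1234, 0.0717]
ee_rot: [[0.974, 0.225, -0.004], [0.225, -0.974, -0.001], [-0.004, -0.0, -1.0]]
ft_force: [-0.0, 1.0, -0.1]
width: 0.0798
grip_force: 0.0
```

Call:
jog_arm --steps '[30, 0, 0, 0, 0, 0, 0, 30, 0, 0, 0, 0, 0, 0, 30, 0, 0, 0, 0, 0, 0, 30, 0, 0, 0, 0, 0, 0, 30, 0, 0, 0, 0, 0, 0, 30, 0, 0, 0, 0, 0, 0]'

```text
time: 9.08
ee_pos: [0.5815, 0.1253, 0.0743]
ee_rot: [[0.974, 0.227, 0.001], [0.227, -0.974, 0.0], [0.001, 0.0, -1.0]]
ft_force: [-1.0, 1.6, 5.0]
width: 0.0483
grip_force: 24.8
```

Call:
jog_arm --steps '[30, 0, 0, -15, 0, 0, 0, 30, 0, 0, -40, 0, 0, 0, 30, 0, 0, -65, 0, 0, 0, 30, 0, 0, -90, 0, 0, 0, 30, 0, 0, -115, 0, 0, 0, 30, 0, 0, -140, 0, 0, 0, 30, 0, 0, -155, 0, 0, 0, 30, -7, 20, -155, 0, 0, 0]'

```text
time: 9.75
ee_pos: [0.5801, 0.1061, 0.2321]
ee_rot: [[0.973, 0.229, 0.006], [0.229, -0.973, 0.001], [0.006, 0.0, -1.0]]
ft_force: [-0.2, 0.2, -2.9]
width: 0.0488
grip_force: 24.7
```

Call:
jog_arm --steps '[30, -12, 33, 0, 0, 0, 0, 30, -25, 68, 0, 0, 0, 0, 30, -38, 103, 0, 0, 0, 0, 30, -50, 138, 0, 0, 0, 0, 30, -63, 173, 0, 0, 0, 0, 30, -76, 208, 0, 0, 0, 0, 30, -88, 243, 0, 0, 0, 0, 30, -98, 270, 0, 0, 0, 0]'

```text
time: 10.42
ee_pos: [0.5441, -0.1836, 0.2287]
ee_rot: [[0.974, 0.226, -0.0], [0.226, -0.974, -0.0], [-0.0, 0.0, -1.0]]
ft_force: [0.2, 0.6, -1.5]
width: 0.0485
grip_force: 24.7
```

```bash
python3 -c "
from h import *
go((.541,-.2148,.228),(.541,-.2148,.0823))"
```

```text
t 10.4167 at [ 0.5441 -0.1836  0.2287] w 0.04847538637699325
(0.541, -0.2148, 0.228) tool shift mm [-10.1  29.7   0.7]
(0.541, -0.2148, 0.0823) tool shift mm [ 0.000e+00 -1.000e-01  1.457e+02]
```

Call:
jog_arm --steps '[30, -7, 20, 0, 0, 0, 0, 30, -10, 30, 0, 0, 0, 0, 30, -10, 30, 0, 0, 0, 0, 30, -10, 30, 25, 0, 0, 0, 30, -10, 30, 50, 0, 0, 0, 30, -10, 30, 75, 0, 0, 0, 30, -10, 30, 100, 0, 0, 0, 30, -10, 30, 120, 0, 0, 0]'

```text
time: 11.08
ee_pos: [0.5417, -0.2108, 0.1071]
ee_rot: [[0.974, 0.228, -0.001], [0.228, -0.974, 0.001], [-0.001, -0.001, -1.0]]
ft_force: [-0.6, -0.2, -1.6]
width: 0.0483
grip_force: 24.7
```

Call:
jog_arm --steps '[30, 0, 0, 10, 0, 0, 0, 30, 0, 0, 16, 0, 0, 0, 30, 0, 0, 20, 0, 0, 0, 30, 0, 0, 22, 0, 0, 0, 30, 0, 0, 22, 0, 0, 0, 30, 0, 0, 22, 0, 0, 0]'

```text
time: 11.58
ee_pos: [0.5422, -0.2127, 0.0875]
ee_rot: [[0.974, 0.227, 0.001], [0.227, -0.974, -0.001], [0.001, 0.001, -1.0]]
ft_force: [0.3, -0.0, -2.1]
width: 0.0483
grip_force: 24.7
```

Call:
jog_arm --steps '[30, 0, 1, 1, 0, 0, 0, 30, -0.5, 2, 2, 0, 0, 0, 30, -0.5, 2, 3, 0, 0, 0, 30, -0.5, 2, 4, 0, 0, 0, 30, -0.5, 2, 4.5, 0, 0, 0, 30, -0.5, 2, 4.5, 0, 0, 0, 30, -0.5, 2, 4.5, 0, 0, 0]'

```text
time: 12.17
ee_pos: [0.542, -0.2148, 0.0823]
ee_rot: [[0.974, 0.227, 0.0], [0.227, -0.974, -0.0], [0.0, 0.0, -1.0]]
ft_force: [-0.8, 0.5, 2.3]
width: 0.0483
grip_force: 24.7
```

Call:
jog_arm --steps '[30, 0, 0, 1, 0, 0, 0, 30, 0, 0, 1, 0, 0, 0, 30, 0, 0, 1, 0, 0, 0]'

```text
time: 12.42
ee_pos: [0.5418, -0.2142, 0.0816]
ee_rot: [[0.974, 0.227, -0.0], [0.227, -0.974, 0.001], [0.0, -0.001, -1.0]]
ft_force: [-1.1, 4.6, 7.8]
width: 0.0478
grip_force: 24.9
```

Call:
jog_arm --steps '[58, 0, 0, 0, 0, 0, 0, 58, 0, 0, 0, 0, 0, 0, 58, 0, 0, 0, 0, 0, 0, 58, 0, 0, -15, 0, 0, 0, 58, 0, 0, -45, 0, 0, 0, 58, 0, 0, -80, 0, 0, 0, 80, 0, 0, -115, 0, 0, 0, 80, 0, 0, -146, 0, 0, 0]'

```text
time: 13.08
ee_pos: [0.5418, -0.2148, 0.2291]
ee_rot: [[0.974, 0.227, 0.001], [0.227, -0.974, -0.0], [0.0, 0.001, -1.0]]
ft_force: [0.9, -0.0, -0.0]
width: 0.0665
grip_force: 0.0
```

Call:
jog_arm --steps '[80, 15, -36, 0, 0, 0, 0, 80, 31, -72, 0, 0, 0, 0, 80, 46, -108, 0, 0, 0, 0, 80, 62, -144, 0, 0, 0, 0, 80, 77, -180, 0, 0, 0, 0, 80, 93, -216, 0, 0, 0, 0, 80, 108, -252, 0, 0, 0, 0, 80, 124, -288, 0, 0, 0, 0]'

```text
time: 13.75
ee_pos: [0.5973, 0.0957, 0.2271]
ee_rot: [[0.974, 0.227, 0.0], [0.227, -0.974, -0.0], [0.0, 0.0, -1.0]]
ft_force: [0.7, -0.3, -0.3]
width: 0.0798
grip_force: 0.0
```

Call:
jog_arm --steps '[80, 15, -35, 0, 0, 0, 0, 80, 30, -70, 0, 0, 0, 0, 80, 45, -105, 0, 0, 0, 0, 80, 58, -135, 0, 0, 0, 0, 80, 64, -149, 0, 0, 0, 0, 80, 64, -149, 0, 0, 0, 0, 80, 64, -149, 0, 0, 0, 0]'

```text
time: 14.33
ee_pos: [0.6256, 0.2535, 0.2265]
ee_rot: [[0.974, 0.228, -0.001], [0.228, -0.974, -0.001], [-0.001, 0.0, -1.0]]
ft_force: [-1.0, -0.3, -0.3]
width: 0.0802
grip_force: 0.0
```

```bash
python3 -c "
from h import *
from rig import imaging
go((.626,.2532,.228),(.626,.2532,.073))
c=imaging.capture('scene');tall(c,.092,.113)
cv2.imwrite('pics/s2.png',cv2.resize(c['img'][60:280,130:430],None,fx=2.5,fy=2.5))"
```

```text
t 14.3333 at [0.6256 0.2535 0.2265] w 0.08015078245154136
(0.626, 0.2532, 0.228) tool shift mm [ 0.3  0.4 -1.5]
(0.626, 0.2532, 0.073) tool shift mm [ 1.00e-01 -1.00e-01  1.55e+02]
[9. 5.] mean [ 0.5163 -1.1996  0.1019] circ 0.5119 -1.1984 r 0.0508 [71. 77. 77.]
[181. 108.] mean [ 0.5196 -0.2879  0.1051] circ 0.5178 -0.2909 r 0.0278 [37. 38. 38.]
[217. 113.] mean [ 0.469  -0.1842  0.1054] circ 0.4679 -0.1881 r 0.0276 [36. 38. 39.]
[194. 124.] mean [ 0.5459 -0.2078  0.1055] circ 0.5428 -0.2109 r 0.027 [32. 34. 35.]
[208. 140.] mean [ 0.5691 -0.1332  0.1051] circ 0.5662 -0.1353 r 0.0263 [32. 33. 34.]
[247. 173.] mean [0.5926 0.0331 0.0991] circ 0.5926 0.032 r 0.0259 [ 57. 134.  29.]
[260. 220.] mean [0.6927 0.1569 0.0993] circ 0.6914 0.1562 r 0.0258 [ 21.  26. 184.]
[305. 223.] mean [0.6282 0.2555 0.0991] circ 0.6272 0.2563 r 0.026 [44. 44. 44.]
[399. 229.] mean [0.4925 0.4605 0.0998] circ 0.4849 0.4607 r 0.0427 [91. 92. 90.]
[277. 243.] mean [0.721  0.2321 0.099 ] circ 0.7204 0.2309 r 0.0256 [ 17. 113. 185.]
[315. 257.] mean [0.6941 0.3292 0.0992] circ 0.6928 0.3285 r 0.0253 [ 17. 116. 185.]
```

View pics/s2.png

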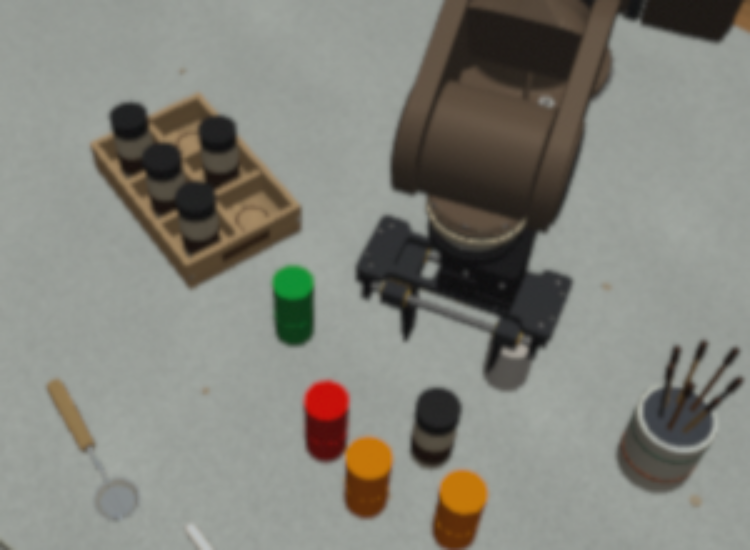

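Two jars stand upright in the crate at crop (165,180) and (198,215), and the decoys and bottle have not moved. The gripper is above the third jar at (437,425).

Call:
jog_arm --steps '[80, 0, 0, 25, 0, 0, 0, 80, 0, 0, 50, 0, 0, 0, 80, 0, 0, 75, 0, 0, 0, 80, 0, 0, 100, 0, 0, 0, 80, 0, 0, 125, 0, 0, 0, 80, 0, 0, 145, 0, 0, 0, 80, 0, 0, 153, 0, 0, 0, 80, 0, 0, 153, 0, 0, 0]'

```text
time: 15.05
ee_pos: [0.6253, 0.2518, 0.0725]
ee_rot: [[0.974, 0.225, -0.003], [0.225, -0.974, -0.001], [-0.003, 0.0, -1.0]]
ft_force: [0.5, -0.4, 0.1]
width: 0.0796
grip_force: 0.0
```

Call:
jog_arm --steps '[30, 0, 0, 0, 0, 0, 0, 30, 0, 0, 0, 0, 0, 0, 30, 0, 0, 0, 0, 0, 0, 30, 0, 0, 0, 0, 0, 0, 30, 0, 0, 0, 0, 0, 0, 30, 0, 0, 0, 0, 0, 0]'

```text
time: 15.55
ee_pos: [0.626, 0.2536, 0.0747]
ee_rot: [[0.974, 0.227, 0.001], [0.227, -0.974, 0.0], [0.001, 0.0, -1.0]]
ft_force: [0.2, -0.7, 3.8]
width: 0.0475
grip_force: 25.0
```

Call:
jog_arm --steps '[30, 0, 0, -15, 0, 0, 0, 30, 0, 0, -40, 0, 0, 0, 30, 0, 0, -65, 0, 0, 0, 30, 0, 0, -90, 0, 0, 0, 30, 0, 0, -115, 0, 0, 0, 30, 0, 0, -140, 0, 0, 0, 30, 0, 0, -155, 0, 0, 0, 30, -13, 20, -155, 0, 0, 0]'

```text
time: 16.22
ee_pos: [0.6192, 0.2337, 0.2327]
ee_rot: [[0.973, 0.229, 0.006], [0.229, -0.973, 0.002], [0.006, -0.001, -1.0]]
ft_force: [1.2, 0.0, -0.7]
width: 0.0475
grip_force: 25.0
```

Call:
jog_arm --steps '[30, -20, 30, 0, 0, 0, 0, 30, -42, 63, 0, 0, 0, 0, 30, -64, 96, 0, 0, 0, 0, 30, -86, 129, 0, 0, 0, 0, 30, -108, 162, 0, 0, 0, 0, 30, -130, 195, 0, 0, 0, 0, 30, -152, 228, 0, 0, 0, 0, 30, -170, 255, 0, 0, 0, 0]'

```text
time: 16.88
ee_pos: [0.5086, -0.0577, 0.2293]
ee_rot: [[0.974, 0.227, -0.0], [0.227, -0.974, -0.0], [-0.0, 0.0, -1.0]]
ft_force: [0.9, -0.4, -1.8]
width: 0.0478
grip_force: 25.0
```

```bash
python3 -c "
from h import *
go((.489,-.114,.228),(.489,-.114,.0827))"
```

```text
t 16.8833 at [ 0.5086 -0.0577  0.2293] w 0.04779402449136735
(0.489, -0.114, 0.228) tool shift mm [-31.9  50.4   1.3]
(0.489, -0.114, 0.0827) tool shift mm [  0.   -0.  145.3]
```

Call:
jog_arm --steps '[30, -16, 25, 0, 0, 0, 0, 30, -28, 44, 0, 0, 0, 0, 30, -32, 51, 0, 0, 0, 0, 30, -32, 51, 0, 0, 0, 0, 30, -32, 51, 25, 0, 0, 0, 30, -32, 51, 50, 0, 0, 0, 30, -32, 51, 75, 0, 0, 0, 30, -32, 51, 100, 0, 0, 0]'

```text
time: 17.55
ee_pos: [0.4908, -0.1115, 0.1282]
ee_rot: [[0.974, 0.228, 0.001], [0.228, -0.974, -0.0], [0.001, 0.0, -1.0]]
ft_force: [0.7, -0.1, -1.5]
width: 0.048
grip_force: 25.0
```

Call:
jog_arm --steps '[30, 0, 0, 15, 0, 0, 0, 30, 0, 0, 28, 0, 0, 0, 30, 0, 0, 36, 0, 0, 0, 30, 0, 0, 41, 0, 0, 0, 30, 0, 0, 43, 0, 0, 0, 30, 0, 0, 43, 0, 0, 0, 30, 0, 0, 43, 0, 0, 0]'

```text
time: 18.13
ee_pos: [0.4907, -0.1127, 0.0867]
ee_rot: [[0.974, 0.227, 0.001], [0.227, -0.974, -0.0], [0.001, 0.001, -1.0]]
ft_force: [-0.1, -0.2, -2.3]
width: 0.0477
grip_force: 25.0
```

Call:
jog_arm --steps '[30, -1, 1, 1, 0, 0, 0, 30, -2, 1, 2, 0, 0, 0, 30, -2, 1, 3, 0, 0, 0, 30, -2, 1, 3.5, 0, 0, 0, 30, -2, 1, 4, 0, 0, 0, 30, -2, 1, 4, 0, 0, 0, 30, -2, 1, 4, 0, 0, 0]'

```text
time: 18.72
ee_pos: [0.4887, -0.1143, 0.0826]
ee_rot: [[0.974, 0.227, 0.0], [0.227, -0.974, -0.0], [0.0, 0.0, -1.0]]
ft_force: [-1.8, 1.0, 6.5]
width: 0.0478
grip_force: 25.0
```

Call:
jog_arm --steps '[30, 0, 0, 0.7, 0, 0, 0, 30, 0, 0, 0.7, 0, 0, 0, 30, 0, 0, 0.7, 0, 0, 0]'

```text
time: 18.97
ee_pos: [0.4887, -0.1142, 0.0826]
ee_rot: [[0.974, 0.227, 0.001], [0.227, -0.974, -0.0], [0.001, 0.001, -1.0]]
ft_force: [-4.7, 1.5, 17.5]
width: 0.0475
grip_force: 25.0
```

Call:
jog_arm --steps '[30, 0, 0, -0.9, 0, 0, 0, 58, 0, 0, -0.9, 0, 0, 0, 58, 0, 0, -0.9, 0, 0, 0, 58, 0, 0, -1, 0, 0, 0, 58, 0, 0, -16, 0, 0, 0, 58, 0, 0, -46, 0, 0, 0, 58, 0, 0, -81, 0, 0, 0, 58, 0, 0, -116, 0, 0, 0]'

```text
time: 19.63
ee_pos: [0.4883, -0.114, 0.1984]
ee_rot: [[0.974, 0.227, -0.002], [0.227, -0.974, 0.0], [-0.001, -0.001, -1.0]]
ft_force: [1.3, -1.0, 0.4]
width: 0.0578
grip_force: 0.0
```

Call:
jog_arm --steps '[58, 0, 0, -30, 0, 0, 0, 58, 10, -35, -30, 0, 0, 0, 58, 20, -70, -30, 0, 0, 0, 58, 30, -105, -30, 0, 0, 0, 58, 40, -140, -30, 0, 0, 0, 58, 45, -160, -30, 0, 0, 0, 58, 45, -165, -30, 0, 0, 0, 58, 45, -165, -30, 0, 0, 0]'

```text
time: 20.3
ee_pos: [0.4948, 0.0577, 0.2273]
ee_rot: [[0.973, 0.229, -0.0], [0.229, -0.973, -0.0], [-0.0, 0.0, -1.0]]
ft_force: [-0.5, -0.8, -0.3]
width: 0.0581
grip_force: 0.0
```

```bash
python3 -c "
from h import *
from rig import imaging
go()
c=imaging.capture('scene');tall(c,.092,.113)
cv2.imwrite('pics/s3.png',cv2.resize(c['img'][60:280,130:430],None,fx=2.5,fy=2.5))"
```

```text
t 20.3 at [0.4948 0.0577 0.2273] w 0.05812845635453371
[9. 5.] mean [ 0.5158 -1.1992  0.1015] circ 0.5123 -1.195 r 0.0532 [69. 75. 75.]
[342.  71.] mean [0.0569 0.0224 0.1017] circ 0.018 0.0061 r 0.0725 [38. 45. 50.]
[181. 108.] mean [ 0.5195 -0.2879  0.105 ] circ 0.5175 -0.2922 r 0.0269 [36. 37. 37.]
[217. 113.] mean [ 0.469  -0.1845  0.1053] circ 0.4666 -0.1858 r 0.0262 [35. 36. 37.]
[194. 124.] mean [ 0.5458 -0.2079  0.1055] circ 0.5442 -0.2117 r 0.0263 [31. 33. 34.]
[230. 128.] mean [ 0.4933 -0.1105  0.1055] circ 0.4908 -0.1115 r 0.0262 [34. 35. 35.]
[208. 140.] mean [ 0.569  -0.1334  0.1057] circ 0.5671 -0.1349 r 0.0262 [31. 33. 33.]
[247. 173.] mean [0.5925 0.0327 0.0989] circ 0.592 0.0311 r 0.0254 [ 55. 131.  29.]
[260. 220.] mean [0.6927 0.1565 0.099 ] circ 0.6909 0.1554 r 0.0253 [ 20.  25. 180.]
[400. 229.] mean [0.4923 0.4608 0.0997] circ 0.4847 0.4617 r 0.0439 [89. 89. 87.]
[277. 243.] mean [0.721  0.232  0.0991] circ 0.7192 0.232 r 0.0254 [ 17. 110. 179.]
[315. 257.] mean [0.6942 0.3295 0.0991] circ 0.6927 0.3294 r 0.0255 [ 17. 112. 179.]
```

View pics/s3.png

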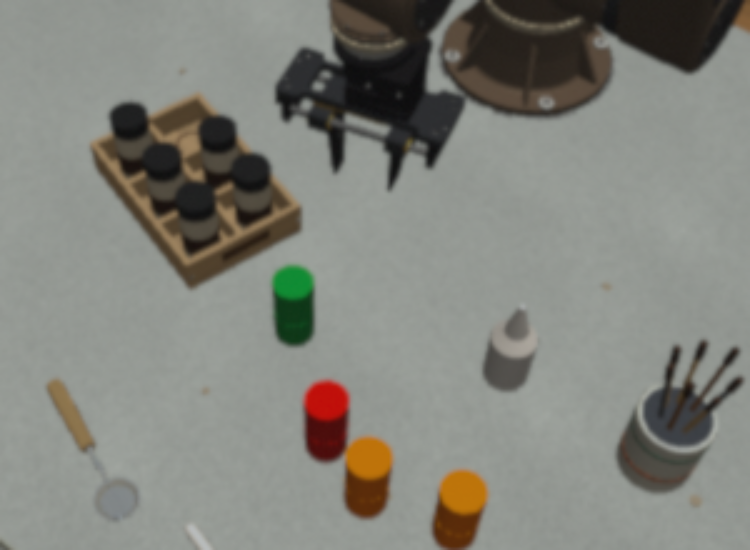

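All five jars stand upright in their own cells, with the new ones at crop (165,175), (198,215) and (252,190). Nothing else has moved and the gripper is clear, so I am handing in.

```bash
python3 -c "
from rig import ctrl
print(ctrl.sign_off())"
```

```text
the job is handed in; nothing more can be done
None
```

The three glaze jars are upright on the crate floor in cells 5, 4 and 2, one to a cell; the other items did not move in the camera views, and I handed the job in at about 20 s of the 70 s limit.

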